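# Open the round capsule bin by its pedal and ease it shut

## Robot

A 6-joint arm with a two-finger parallel gripper is mounted at the origin on the work surface. World frame = base frame: x ahead of the robot, y to its left, z up, the work surface at z = 0. Lengths are in m, angles in rad, forces in N, time in s.
With the tool pointing down it reaches from about 0.375 to 0.9 m from the base axis. Payload 3.1 kg.
Tool frame: the origin (TCP) lies at the very end of the fingers, on their centre line; the grasp point (between the pads) lies 19 mm behind it; z points along the fingers, y is the direction in which the jaws open and shut (so a half turn about z gives the same grasp; the last joint's range is limited). The gripper opens to 87 mm and grips with 3 to 60 N. Pads are 19 mm wide; open, the fingers measure 117 mm over their backs; the gripper's body (75 mm by 190 mm) begins 51 mm behind the grasp point.
Start: joints at [0.927, 0.527, 1.433, -0, 1.181, -0.178], TCP at [0.28, 0.559, 0.223] pointing down, gripper open.
Joint ranges: [-3.08, 3.08], [-0.75, 2.2], [0.22, 2.44], [-1.43, 4.57], [0, 2.65], [-2.85, 2.85]. Speed limits (rad/s): [2.79, 2.79, 3.14, 3.14, 3.14, 3.14].

## Interface

Orientations are given as a unit quaternion [x, y, z, w].
In Python, from rig import robot gives the robot as it stands. The module is installed in compiled form; this text tells all that it offers.
- The arm moves only by the tool send_rows, never from a script. Its argument "deltas" is a list of rows, each an object of numbers: "tx", "ty", "tz": the shift along the tool's x, y, z in cm; "rx", "ry", "rz": the turn, a rotation vector about the tool's x, y, z in rad. A call has 1 to 5 rows; each row is the pose to reach, as a shift and turn from the pose commanded when the call began, along the tool's axes at that moment; what a row does not reach only later rows make up. A row lasts 1/12 s, in which the tool goes at most 41.7 mm and 7.16 degrees, less where a joint would pass 70% of its speed; a pose out of reach is approached as far as the arm can. A call with a gripper value outside its range is refused whole. "claw" is the finger opening in cm, from 0 to 8.7, set as the call begins (left out, the last holds). The fingers move at their own pace and stop on an object; "squeeze" is the grip in N (left out, the last holds). Time passes only in rows, so rows that repeat a pose let the fingers close. It gives the time, the measured TCP pose, the force and the opening at its end, in the units of the state.
- robot.get_obs(): the state, without advancing time (a new reading comes with each control period).
- robot.camera(name): name is "scene" or "top"; returns a dict with "color" (480x640x3 uint8, red, green, blue), "z_map" (480x640 float32, m along the optical axis (not along the pixel's ray), 0 where there is no reading), "intrinsics" (3x3 intrinsics, pixels), "distortion" ([k1, k2, p1, p2, k3] as OpenCV has them; the pictures are not rectified), "R" (3x3) and "t" (3): a world point X has camera coordinates R X + t. Camera axes: x right, y down, z forward; pixel columns grow to the right and rows downward; lengths in m; the calibration is good to about 2 mm. A picture is of the moment at which its call begins.
- robot.hand_in(): hands the job in, once; it reports no verdict.
Trained networks look in the newest picture that a camera, given by its name, has taken for a name from the list of things; names that differ only in an ending like _2 or _b are one class to them, and where a whole thing is asked for, a point or a joint stands for the part that bears it (a point fixed in the world has none). Each returns a list of dicts, best first, with "p" (0 to 1); they miss things now and then, are a little off and sometimes report something else, mostly with a low value. They report only what shows in the picture. A call takes as long as a camera call.
- robot.outline_of(label, camera): "pixels" (480x640 bool, what is visible of it) and "xy" ([column, row] in pixels, amid what is visible of it).
- robot.tip_of(label, camera): "xy" ([column, row] in pixels: a listed point, or the origin of a listed thing).
The state is a dict: "time": time; "q": joint angles; "joint_velocities": joint speeds; "joint_torque": joint torques, N m; "position": TCP position; "tool_rot": TCP orientation; "ft_force": force on the tool from outside, world axes, zero at the start; "moment": the same for the moment, N m; "grip_width": finger opening in m.
Only numpy, scipy, OpenCV 4.12 (cv2) and the standard library are available. Lean on these libraries where they do the work, as an engineer would, in place of code of your own. Each camera call takes 0.05 s, during which the arm holds its last target.

## Task

A colleague is coming to the coffee corner with both hands full of used capsules: press the pedal of the round bin all the way down so that its lid stands fully open, and keep it open for a good two seconds. Then ease the pedal slowly back up, so that the lid comes down gently instead of slamming, and leave the bin shut. Keep the square bin shut throughout.

Things in the scene. Friction and masses are not known exactly. Their poses are not given: they have to be found in the camera images.
- round_bin_plate (a point): Black pedal plate of the round bin, 55 (its x) x 75 (y) x 9 mm. Origin: centre of its upper face, 58 mm above the counter at rest. Level +x points to the bin's middle. On a lever hinged 150 mm away in +x. Pressed straight down it sinks 39 mm to a firm stop, tipping 0.26 rad, shifting sideways under 7 mm. Pushes up with about 4 to 10 N throughout; if let go it snaps up and the lid slams.
- round_bin_pedal: Pedal lever that carries the plate. Origin: on its hinge, inside the bin's foot, 36 mm above the counter, 150 mm from the plate's centre; +x points away from the plate. The bin, for used capsules, is a fixed upright steel drum on a black plinth, 168 mm across, 185 mm high; its axis is 30 mm from the hinge in +x, so its wall begins about 100 mm behind the plate's centre.
- round_bin_lid (a joint): Lid of the round bin: a domed steel disc 166 mm across, hinged at the side away from the pedal, linked to the pedal and rising in proportion to it. Angle in rad: 0 shut, 1.2 fully open (pedal at its stop). A gentle closing takes a second or more.
- square_bin_lid (a joint): Lid of the other bin, which is to be left alone: a square-cornered steel box 166 by 176 mm and 178 mm high with a flat lid and a pedal just like the round bin's. The two bins may stand either way round, side by side. Angle in rad: 0 shut, 1.2 fully open.

How it is judged:
By the outcome, as a careful person would: the job done as asked, in the order asked, and still so for the second after the job is handed in, with the robot touching nothing.
It also fails if it takes over 38 s, if anything falls off the work surface, if the arm or the gripper's body presses on something with over 40 N, if the wrist force passes 120 N, or if a joint passes its speed limit or range.

## Working session

There is one attempt and no reset: what is moved stays moved. The work goes in short steps, Python scripts to look and compute and a tool call to move; the robot and the scene stay as the last step left them, time stands still between calls to the robot, and variables do not carry over. Pictures are saved under pics/ and viewed, and the job is handed in when it is done.

Besides the shell and the picture viewer there is one more tool, called by a JSON object that holds its "method" and its "body", one argument or row to a line. send_rows: Moves the arm, as the interface text tells. Its arguments: {"type":"object","properties":{"deltas":{"type":"array","items":{"type":"object","properties":{"tx":{"type":"number"},"ty":{"type":"number"},"tz":{"type":"number"},"rx":{"type":"number"},"ry":{"type":"number"},"rz":{"type":"number"}}}},"claw":{"type":"number"},"squeeze":{"type":"number"}},"required":["deltas"]}

```bash
mkdir -p pics
cat > h.py <<'E'
import numpy as np, cv2
from rig import robot
def world(c,uv,r=3):
    K=np.array(c["intrinsics"]);D=np.array(c["distortion"]);R=np.array(c["R"]);t=np.array(c["t"])
    u,v=int(round(uv[0])),int(round(uv[1]))
    z=c["z_map"][v-r:v+r+1,u-r:u+r+1]; z=z[z>0]
    if len(z)==0: return None
    n=cv2.undistortPoints(np.array([[uv]],float),K,D)[0,0]
    d=np.median(z); return R.T@(np.array([n[0]*d,n[1]*d,d])-t)
def onplane(c,uv,h):
    K=np.array(c["intrinsics"]);D=np.array(c["distortion"]);R=np.array(c["R"]);t=np.array(c["t"])
    n=cv2.undistortPoints(np.array([[uv]],float),K,D)[0,0]
    o=-R.T@t; d=R.T@np.array([n[0],n[1],1]); return o+d*(h-o[2])/d[2]
def proj(c,X):
    r,_=cv2.Rodrigues(np.array(c["R"])); return cv2.projectPoints(np.array([X],float),r,np.array(c["t"]),np.array(c["intrinsics"]),np.array(c["distortion"]))[0][0,0]
E
python3 - <<'E'
from h import *
o=robot.get_obs(); print({k:np.round(v,3) for k,v in o.items()})
for n in ("scene","top"):
    c=robot.camera(n); cv2.imwrite(f"pics/{n}0.png",c["color"][:,:,::-1])
    for l in ("round_bin_plate","round_bin_pedal"):
        for d in robot.tip_of(l,n): print(n,"tip",l,round(d["p"],2),np.round(d["xy"]),world(c,d["xy"]),onplane(c,d["xy"],.058 if 'plate' in l else .036))
    for l in ("round_bin_plate","round_bin_lid","square_bin_lid","round_bin_pedal"):
        for d in robot.outline_of(l,n): print(n,"out",l,round(d["p"],2),np.round(d["xy"]),d["pixels"].sum(),world(c,d["xy"]))
E
```

```text
{'time': np.float64(0.0), 'q': array([ 0.927,  0.528,  1.434,  0.   ,  1.181, -0.178]), 'joint_velocities': array([-0.   , -0.   ,  0.   , -0.001, -0.   , -0.001]), 'joint_torque': array([ 1.0000e-03, -4.4005e+01, -1.7659e+01,  6.3000e-02,  5.8000e-02,
       -0.0000e+00]), 'position': array([0.28 , 0.558, 0.222]), 'tool_rot': array([ 0.23 ,  0.973, -0.001, -0.   ]), 'ft_force': array([ 0.126, -0.369, -0.434]), 'moment': array([ 0.028,  0.002, -0.007]), 'grip_width': np.float64(0.087)}
scene tip round_bin_plate 0.83 [292. 197.] [0.44100641 0.25006343 0.05891528] [0.44034061 0.25143224 0.058     ]
scene out round_bin_plate 0.59 [294. 198.] 529 [0.44608537 0.24840542 0.05703859]
scene out round_bin_lid 0.6 [357. 178.] 2382 [0.62403762 0.18754615 0.18355259]
scene out round_bin_lid 0.39 [299. 200.] 600 [0.45934399 0.25190154 0.05542433]
scene out square_bin_lid 0.83 [268. 300.] 9339 [ 0.62134934 -0.21194095  0.17771738]
scene out round_bin_pedal 0.95 [300. 199.] 537 [0.46071809 0.25602929 0.05546726]
top tip round_bin_plate 0.74 [165. 334.] [0.43442604 0.26004273 0.0572432 ] [0.43455596 0.25976048 0.058     ]
top out round_bin_plate 0.94 [167. 326.] 1581 [0.44994501 0.25563091 0.05722834]
top out round_bin_lid 0.67 [170. 326.] 1492 [0.44981677 0.24967437 0.05736935]
top out round_bin_lid 0.62 [164. 237.] 7696 [0.61276098 0.21505607 0.18378181]
top out square_bin_lid 0.6 [417. 238.] 11530 [ 0.60812111 -0.19380506  0.17744197]
top out round_bin_pedal 0.78 [168. 325.] 1626 [0.45174698 0.2536809  0.05769089]
```

View pics/scene0.png

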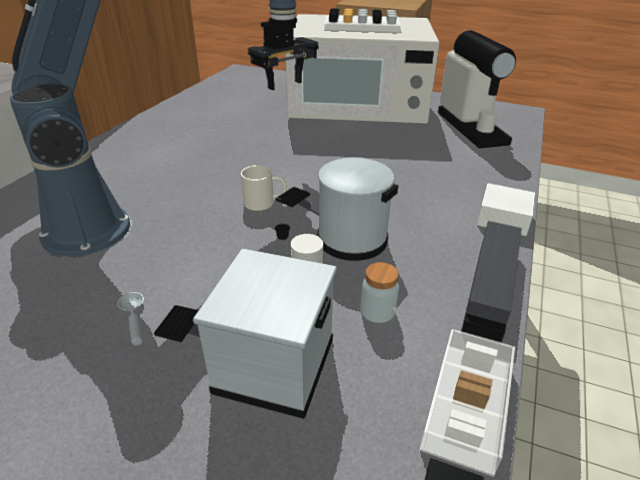

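View pics/top0.png

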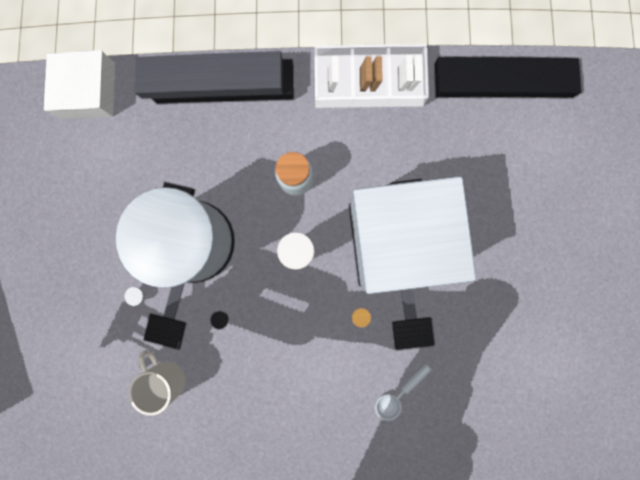

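The scene picture shows the round bin's plate at about (293,197), with a mug beside it at (258,188). In the top picture the plate is at (165,331), the mug at (151,393), and small capsules at (219,320) and (134,296). Next I'll measure the plate's geometry and the obstacles near it.

```bash
cat > m.py <<'E'
from h import *
def cloud(n):
    c=robot.camera(n);K=np.array(c["intrinsics"]);D=np.array(c["distortion"]);R=np.array(c["R"]);t=np.array(c["t"])
    v,u=np.mgrid[0:480,0:640]; uv=np.stack([u,v],-1).reshape(-1,1,2).astype(float)
    nn=cv2.undistortPoints(uv,K,D)[:,0]; z=c["z_map"].reshape(-1)
    P=np.c_[nn*z[:,None],z]; W=(P-t)@R; W[z==0]=np.nan
    return c,W
E
python3 - <<'E'
from m import *
for n in ("top","scene"):
    c,W=cloud(n)
    col=c["color"].reshape(-1,3).max(1)
    d=robot.outline_of("round_bin_plate",n)
    m=d[0]["pixels"].reshape(-1)
    S=W[m]; s=(S[:,2]>.050)&(S[:,2]<.066)&(abs(S[:,0]-.45)<.07)
    S=S[s]
    r=cv2.minAreaRect((S[:,:2]*1000).astype(np.float32)); print(n,"rect mm",r, S.mean(0), np.nanpercentile(S[:,2],[5,50,95]))
    # drum: lid pts
    L=W[(W[:,2]>.165)&(W[:,2]<.21)&(W[:,0]>.45)&(W[:,0]<.8)&(W[:,1]>.08)&(W[:,1]<.36)]
    print("lid",cv2.minEnclosingCircle((L[:,:2]*1000).astype(np.float32)),L[:,2].max())
    # height map around plate
    if n=="top":
        for x in np.arange(.56,.24,-.02):
            row=[]
            for y in np.arange(.42,.10,-.02):
                q=W[(abs(W[:,0]-x)<.01)&(abs(W[:,1]-y)<.01)]
                row.append("%4d"%(np.nanmax(q[:,2])*1000 if len(q) else -1))
            print("%.2f"%x," ".join(row))
E
```

```text
top rect mm ((451.2453308105469, 259.1579895019531), (74.51854705810547, 78.94168853759766), 74.78298950195312) [0.44102792 0.26095674 0.05709869] [0.0539975  0.05727712 0.05982535]
lid ((619.9974975585938, 220.02647399902344), 88.16014862060547) 0.18733106028975322
0.56    2    2    4    4   -1   -1   -1  178  183  184  184  184  182  179   19    3
0.54    3    4    3    4    1   -1   -1   -1  179  180  183  181  179  174    3    4
0.52    2    2    2   26   29   30    2    2   49   46   42    3    3    3    4    3
0.50    2    2    2   29   30   28    2    2   50   49    1    2    2    4    3    3
0.48    3    2    3    2   28   25   55   57   52   50    3    2   29   30    2    1
0.46    3    3    2    3    2    3   61   61   61   61   59    2   29   29   29    3
0.44    2    3    2    3    4    1   59   61   61   59   59    3   29   29   29    3
0.42    3    3    2    2    2    1   59   60   60   60   57    2    3    2    2    2
0.40    2    3    2    2    1   60   72    2   57   59    3    3    3    3    2    3
0.38    2    3    3    2    3    2   79   86    2    4    3    3    
[... 175 characters left out ...]
4    3    2
0.32    2    2    2    2   -1   91   90    7   -1   91    4    2    3    3    4    2
0.30    1    3    2    2   -1   91   91   90   91   90    3    3    2    4    2    3
0.28    1    2    2    2   -1   -1   -1    1    3    3    1    2    3    3    2    3
0.26    2    3    3    2    2    2    3    2    2    2    3    3    2    3    2    2
0.24    3    3    2    2    2    2    2    4    2    3    3    4    3    2    2    2
scene rect mm ((453.8095703125, 259.24481201171875), (78.86135864257812, 92.35208892822266), 80.05415344238281) [0.44017798 0.25683464 0.05757859] [0.05194648 0.0581588  0.0604905 ]
lid ((617.5226440429688, 217.7528076171875), 88.4231185913086) 0.1872053780129575
```

{"method": "send_rows", "body": {
  "deltas": [
    {"tx": -3, "ty": -2, "rz": -0.06},
    {"tx": -6.5, "ty": -4.4, "rz": -0.12},
    {"tx": -10, "ty": -6.8, "rz": -0.18},
    {"tx": -13.2, "ty": -9.1, "rz": -0.24},
    {"tx": -16.5, "ty": -11.3, "rz": -0.24}
  ],
  "claw": 0,
  "squeeze": 10
}}

```text
schema error: expected keys tx, ty, tz, rx, ry, rz
```

```bash
cat > st.py <<'E'
from h import *
import sys
from scipy.spatial.transform import Rotation as Ro
o=robot.get_obs(); R=Ro.from_quat(o["tool_rot"]).as_matrix(); p=np.array(o["position"])
print(round(float(o["time"]),2),np.round(p,4),np.round(o["ft_force"],1),"w",round(float(o["grip_width"]),3),"tool x",np.round(R[:,0],3),"z",np.round(R[:,2],3))
if len(sys.argv)>3: print("to go cm",np.round(100*R.T@(np.array([float(a) for a in sys.argv[1:4]])-p),2), "yaw err (rz)", round(float(np.arctan2(R[1,0],R[0,0])-np.arctan2(.222,-.975)),3))
E
python3 st.py .446 .258 .10
```

```text
0.9 [0.2801 0.5587 0.2226] [-0.4  0.6  0.1] w 0.087 tool x [-0.894  0.448  0.   ] z [ 0.  0. -1.]
to go cm [-28.31 -19.44  12.25] yaw err (rz) -0.241
```

{"method": "send_rows", "body": {
  "deltas": [
    {"tx": -3, "ty": -2, "tz": 0, "rx": 0, "ry": 0, "rz": -0.06},
    {"tx": -6.5, "ty": -4.4, "tz": 0, "rx": 0, "ry": 0, "rz": -0.12},
    {"tx": -10, "ty": -6.8, "tz": 0, "rx": 0, "ry": 0, "rz": -0.18},
    {"tx": -13.2, "ty": -9.1, "tz": 0, "rx": 0, "ry": 0, "rz": -0.24},
    {"tx": -16.5, "ty": -11.3, "tz": 0, "rx": 0, "ry": 0, "rz": -0.24}
  ],
  "claw": 0,
  "squeeze": 10
}}

```text
time: 1.32
position: [0.3773, 0.382, 0.2226]
tool_rot: [0.111, 0.994, -0.0, 0.0]
ft_force: [-0.3, 1.3, -0.3]
grip_width: 0.0612
```

```bash
python3 st.py .446 .258 .10
```

```text
1.32 [0.3773 0.382  0.2226] [-0.3  1.3 -0.3] w 0.061 tool x [-0.975  0.22  -0.   ] z [ 0. -0. -1.]
to go cm [ -9.43 -10.58  12.27] yaw err (rz) 0.002
```

{"method": "send_rows", "body": {
  "deltas": [
    {"tx": -2.5, "ty": -2.8, "tz": 0, "rx": 0, "ry": 0, "rz": 0},
    {"tx": -5, "ty": -5.6, "tz": 1.5, "rx": 0, "ry": 0, "rz": 0},
    {"tx": -7.5, "ty": -8.4, "tz": 3.5, "rx": 0, "ry": 0, "rz": 0},
    {"tx": -9.4, "ty": -10.6, "tz": 6, "rx": 0, "ry": 0, "rz": 0},
    {"tx": -9.4, "ty": -10.6, "tz": 9, "rx": 0, "ry": 0, "rz": 0}
  ]
}}

```text
time: 1.73
position: [0.4497, 0.2558, 0.1333]
tool_rot: [0.115, 0.993, 0.001, 0.003]
ft_force: [0.7, 0.2, -0.3]
grip_width: 0.0282
```

```bash
python3 st.py .446 .258 .06
python3 - <<'E'
from h import *
for n in ("scene","top"):
    c=robot.camera(n); cv2.imwrite(f"pics/{n}1.png",c["color"][:,:,::-1])
E
```

```text
1.73 [0.4497 0.2558 0.1333] [ 0.7  0.2 -0.3] w 0.028 tool x [-0.974  0.228 -0.007] z [ 0.007  0.    -1.   ]
to go cm [0.46 0.12 7.32] yaw err (rz) -0.006
```

View pics/scene1.png

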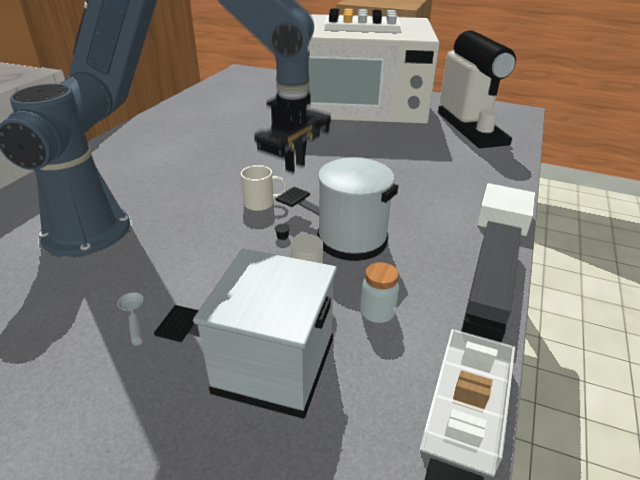

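View pics/top1.png

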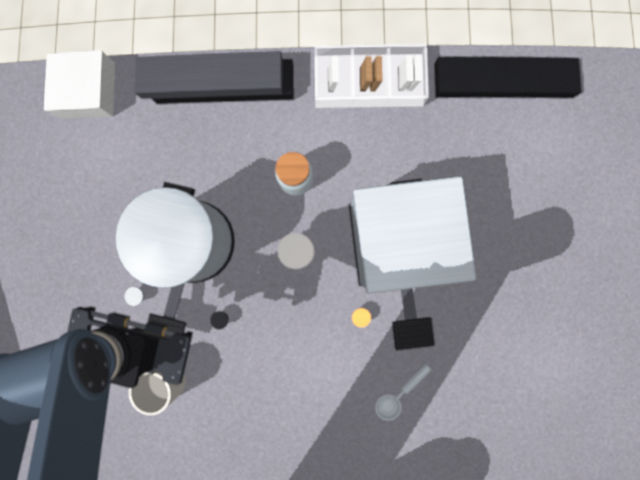

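The scene picture shows the fingers at (295,163), above the plate at (293,197). In the top picture the gripper body, about (130,345), lies along the plate's y and clears the mug rim at (150,393).

```bash
python3 st.py .446 .258 .07
```

```text
1.83 [0.4428 0.2571 0.1292] [-1.3  0.2  0.5] w 0.02 tool x [-0.974  0.226  0.008] z [-0.009 -0.003 -1.   ]
to go cm [-0.34  0.19  5.92] yaw err (rz) -0.004
```

{"method": "send_rows", "body": {
  "deltas": [
    {"tx": 0, "ty": 0, "tz": 1.5, "rx": 0, "ry": 0, "rz": 0},
    {"tx": 0, "ty": 0, "tz": 3.2, "rx": 0, "ry": 0, "rz": 0},
    {"tx": 0, "ty": 0, "tz": 4.9, "rx": 0, "ry": 0, "rz": 0},
    {"tx": 0, "ty": 0, "tz": 6, "rx": 0, "ry": 0, "rz": 0},
    {"tx": 0, "ty": 0, "tz": 6.3, "rx": 0, "ry": 0, "rz": 0}
  ]
}}

```text
time: 2.25
position: [0.4443, 0.2603, 0.0694]
tool_rot: [0.111, 0.994, -0.0, -0.001]
ft_force: [-0.7, 0.8, -0.4]
grip_width: 0.0004
```

```bash
python3 st.py .446 .258 .058
```

```text
2.25 [0.4443 0.2603 0.0694] [-0.7  0.8 -0.4] w 0.0 tool x [-0.975  0.221  0.001] z [-0.001 -0.    -1.   ]
to go cm [-0.22 -0.19  1.14] yaw err (rz) 0.001
```

{"method": "send_rows", "body": {
  "deltas": [
    {"tx": 0, "ty": 0, "tz": 0.5, "rx": 0, "ry": 0, "rz": 0},
    {"tx": 0, "ty": 0, "tz": 1, "rx": 0, "ry": 0, "rz": 0},
    {"tx": 0, "ty": 0, "tz": 1.4, "rx": 0, "ry": 0, "rz": 0},
    {"tx": 0, "ty": 0, "tz": 1.8, "rx": 0, "ry": 0, "rz": 0},
    {"tx": 0, "ty": 0, "tz": 2.2, "rx": 0, "ry": 0, "rz": 0}
  ]
}}

```text
time: 2.67
position: [0.4446, 0.2604, 0.0485]
tool_rot: [0.112, 0.994, 0.001, -0.0]
ft_force: [-3.0, 2.6, 6.7]
grip_width: 0.0006
```

```bash
python3 st.py .446 .258 .02
python3 - <<'E'
from h import *
c=robot.camera("scene"); cv2.imwrite("pics/scene2.png",c["color"][:,:,::-1])
E
```

```text
2.67 [0.4446 0.2604 0.0485] [-3.   2.6  6.7] w 0.001 tool x [-0.975  0.223  0.   ] z [ 0.     0.001 -1.   ]
to go cm [-0.19 -0.2   2.85] yaw err (rz) -0.002
```

View pics/scene2.png

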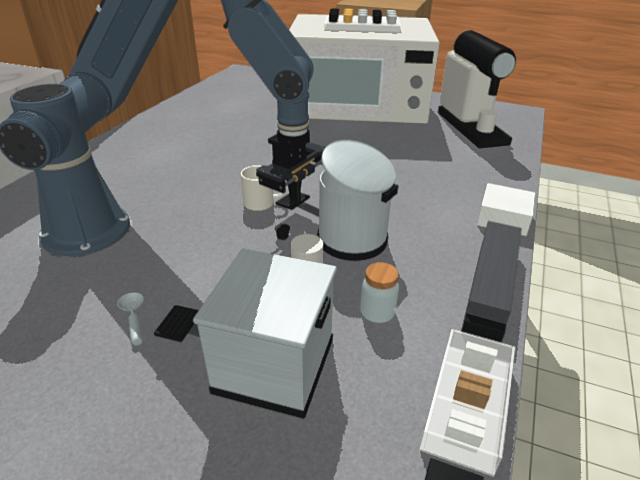

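The lid, at (357,165), is rising with the fingers on the plate at (293,200). I'll keep pressing.

{"method": "send_rows", "body": {
  "deltas": [
    {"tx": 0, "ty": 0, "tz": 0.4, "rx": 0, "ry": 0, "rz": 0},
    {"tx": 0, "ty": 0, "tz": 0.8, "rx": 0, "ry": 0, "rz": 0},
    {"tx": 0, "ty": 0, "tz": 1.2, "rx": 0, "ry": 0, "rz": 0},
    {"tx": 0, "ty": 0, "tz": 1.6, "rx": 0, "ry": 0, "rz": 0},
    {"tx": 0, "ty": 0, "tz": 2.0, "rx": 0, "ry": 0, "rz": 0}
  ]
}}

```text
time: 3.13
position: [0.4443, 0.2602, 0.0284]
tool_rot: [0.112, 0.994, 0.0, -0.0]
ft_force: [-3.3, 3.2, 6.5]
grip_width: 0.0006
```

```bash
python3 st.py .446 .258 .02
```

```text
3.13 [0.4443 0.2602 0.0284] [-3.3  3.2  6.5] w 0.001 tool x [-0.975  0.223  0.001] z [-0.     0.001 -1.   ]
to go cm [-0.22 -0.18  0.84] yaw err (rz) -0.001
```

{"method": "send_rows", "body": {
  "deltas": [
    {"tx": 0, "ty": 0, "tz": 0.2, "rx": 0, "ry": 0, "rz": 0},
    {"tx": 0, "ty": 0, "tz": 0.4, "rx": 0, "ry": 0, "rz": 0},
    {"tx": 0, "ty": 0, "tz": 0.5, "rx": 0, "ry": 0, "rz": 0},
    {"tx": 0, "ty": 0, "tz": 0.5, "rx": 0, "ry": 0, "rz": 0}
  ]
}}

```text
time: 3.47
position: [0.4447, 0.2601, 0.0233]
tool_rot: [0.112, 0.994, 0.0, -0.0]
ft_force: [-3.1, 3.6, 7.2]
grip_width: 0.0007
```

{"method": "send_rows", "body": {
  "deltas": [
    {"tx": 0, "ty": 0, "tz": 0.1, "rx": 0, "ry": 0, "rz": 0},
    {"tx": 0, "ty": 0, "tz": 0.2, "rx": 0, "ry": 0, "rz": 0}
  ]
}}

```text
time: 3.63
position: [0.4447, 0.2602, 0.0227]
tool_rot: [0.112, 0.994, 0.001, 0.0]
ft_force: [-6.8, 3.1, 26.9]
grip_width: 0.0003
```

The force jumped to 27 N, so the pedal is on its stop. I'll check the lid.

```bash
python3 - <<'E'
from m import *
c,W=cloud("scene"); cv2.imwrite("pics/scene3.png",c["color"][:,:,::-1])
q=W[(W[:,0]>.5)&(W[:,0]<.85)&(W[:,1]>.08)&(W[:,1]<.36)&(W[:,2]>.2)]
print(len(q),q[:,2].max()); A=q-q.mean(0); print("normal",np.linalg.svd(A,full_matrices=False)[2][2], "incl from horizontal",np.arccos(abs(np.linalg.svd(A,full_matrices=False)[2][2][2])))
for d in robot.outline_of("square_bin_lid","scene")[:1]: print(world(c,d["xy"]))
E
python3 st.py
```

```text
2876 0.3241247153664736
normal [ 0.88106656 -0.26278005  0.39327899] incl from horizontal 1.1666010713849766
[ 0.62099782 -0.20903027  0.1773216 ]
3.73 [0.4447 0.2602 0.0229] [-5.   2.7 19.2] w 0.0 tool x [-0.975  0.223 -0.001] z [ 0.001  0.001 -1.   ]
```

View pics/scene3.png

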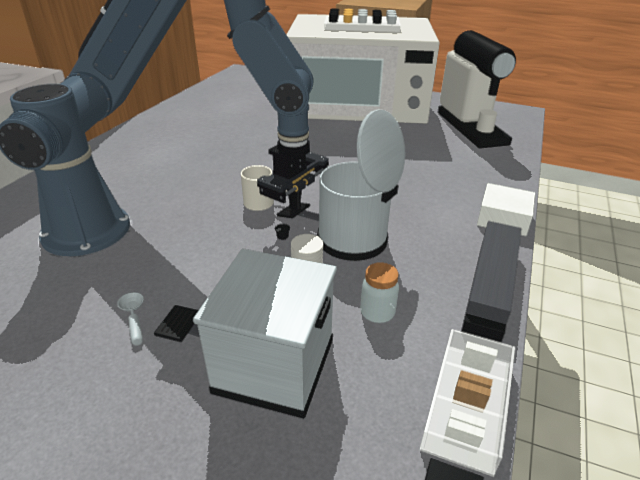

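The lid, at (382,150), stands open at about 1.17 rad by plane fit, though its dome makes that fit approximate. The square bin is shut. I'll add 1 mm of press and hold.

{"method": "send_rows", "body": {
  "deltas": [
    {"tx": 0, "ty": 0, "tz": 0.1, "rx": 0, "ry": 0, "rz": 0},
    {"tx": 0, "ty": 0, "tz": 0.1, "rx": 0, "ry": 0, "rz": 0},
    {"tx": 0, "ty": 0, "tz": 0.1, "rx": 0, "ry": 0, "rz": 0},
    {"tx": 0, "ty": 0, "tz": 0.1, "rx": 0, "ry": 0, "rz": 0},
    {"tx": 0, "ty": 0, "tz": 0.1, "rx": 0, "ry": 0, "rz": 0}
  ]
}}

```text
time: 4.15
position: [0.4447, 0.2602, 0.0227]
tool_rot: [0.112, 0.994, 0.001, 0.001]
ft_force: [-6.8, 2.7, 25.0]
grip_width: 0.0002
```

{"method": "send_rows", "body": {
  "deltas": [
    {"tx": 0, "ty": 0, "tz": 0, "rx": 0, "ry": 0, "rz": 0},
    {"tx": 0, "ty": 0, "tz": 0, "rx": 0, "ry": 0, "rz": 0},
    {"tx": 0, "ty": 0, "tz": 0, "rx": 0, "ry": 0, "rz": 0},
    {"tx": 0, "ty": 0, "tz": 0, "rx": 0, "ry": 0, "rz": 0},
    {"tx": 0, "ty": 0, "tz": 0, "rx": 0, "ry": 0, "rz": 0}
  ]
}}

```text
time: 4.57
position: [0.4448, 0.2602, 0.0227]
tool_rot: [0.112, 0.994, 0.001, 0.001]
ft_force: [-7.7, 2.1, 25.6]
grip_width: 0.0007
```

{"method": "send_rows", "body": {
  "deltas": [
    {"tx": 0, "ty": 0, "tz": 0, "rx": 0, "ry": 0, "rz": 0},
    {"tx": 0, "ty": 0, "tz": 0, "rx": 0, "ry": 0, "rz": 0},
    {"tx": 0, "ty": 0, "tz": 0, "rx": 0, "ry": 0, "rz": 0},
    {"tx": 0, "ty": 0, "tz": 0, "rx": 0, "ry": 0, "rz": 0},
    {"tx": 0, "ty": 0, "tz": 0, "rx": 0, "ry": 0, "rz": 0}
  ]
}}

```text
time: 4.98
position: [0.4448, 0.2602, 0.0227]
tool_rot: [0.112, 0.994, 0.001, 0.001]
ft_force: [-5.7, 2.0, 26.4]
grip_width: 0.0005
```

{"method": "send_rows", "body": {
  "deltas": [
    {"tx": 0, "ty": 0, "tz": 0, "rx": 0, "ry": 0, "rz": 0},
    {"tx": 0, "ty": 0, "tz": 0, "rx": 0, "ry": 0, "rz": 0},
    {"tx": 0, "ty": 0, "tz": 0, "rx": 0, "ry": 0, "rz": 0},
    {"tx": 0, "ty": 0, "tz": 0, "rx": 0, "ry": 0, "rz": 0},
    {"tx": 0, "ty": 0, "tz": 0, "rx": 0, "ry": 0, "rz": 0}
  ]
}}

```text
time: 5.4
position: [0.4448, 0.2602, 0.0227]
tool_rot: [0.112, 0.994, 0.001, 0.001]
ft_force: [-6.5, 2.4, 24.6]
grip_width: 0.0007
```

{"method": "send_rows", "body": {
  "deltas": [
    {"tx": 0, "ty": 0, "tz": 0, "rx": 0, "ry": 0, "rz": 0},
    {"tx": 0, "ty": 0, "tz": 0, "rx": 0, "ry": 0, "rz": 0},
    {"tx": 0, "ty": 0, "tz": 0, "rx": 0, "ry": 0, "rz": 0},
    {"tx": 0, "ty": 0, "tz": 0, "rx": 0, "ry": 0, "rz": 0},
    {"tx": 0, "ty": 0, "tz": 0, "rx": 0, "ry": 0, "rz": 0}
  ]
}}

```text
time: 5.82
position: [0.4447, 0.2602, 0.0227]
tool_rot: [0.112, 0.994, 0.001, 0.001]
ft_force: [-6.3, 3.3, 24.6]
grip_width: 0.0005
```

{"method": "send_rows", "body": {
  "deltas": [
    {"tx": 0, "ty": 0, "tz": 0, "rx": 0, "ry": 0, "rz": 0},
    {"tx": 0, "ty": 0, "tz": 0, "rx": 0, "ry": 0, "rz": 0},
    {"tx": 0, "ty": 0, "tz": 0, "rx": 0, "ry": 0, "rz": 0},
    {"tx": 0, "ty": 0, "tz": 0, "rx": 0, "ry": 0, "rz": 0},
    {"tx": 0, "ty": 0, "tz": 0, "rx": 0, "ry": 0, "rz": 0}
  ]
}}

```text
time: 6.23
position: [0.4448, 0.2602, 0.0227]
tool_rot: [0.112, 0.994, 0.001, 0.001]
ft_force: [-7.4, 2.9, 25.8]
grip_width: 0.0008
```

{"method": "send_rows", "body": {
  "deltas": [
    {"tx": 0, "ty": 0, "tz": 0, "rx": 0, "ry": 0, "rz": 0},
    {"tx": 0, "ty": 0, "tz": 0, "rx": 0, "ry": 0, "rz": 0},
    {"tx": 0, "ty": 0, "tz": 0, "rx": 0, "ry": 0, "rz": 0},
    {"tx": 0, "ty": 0, "tz": 0, "rx": 0, "ry": 0, "rz": 0},
    {"tx": 0, "ty": 0, "tz": 0, "rx": 0, "ry": 0, "rz": 0}
  ]
}}

```text
time: 6.65
position: [0.4448, 0.2602, 0.0228]
tool_rot: [0.112, 0.994, 0.001, 0.001]
ft_force: [-6.8, 2.1, 26.1]
grip_width: 0.0007
```

```bash
python3 st.py
```

```text
6.65 [0.4448 0.2602 0.0228] [-6.8  2.1 26.1] w 0.001 tool x [-0.975  0.223 -0.001] z [ 0.001  0.001 -1.   ]
```

Held for 3 s at the stop. Now I'll ease up at 1 mm per row.

{"method": "send_rows", "body": {
  "deltas": [
    {"tx": 0, "ty": 0, "tz": -0.1, "rx": 0, "ry": 0, "rz": 0},
    {"tx": 0, "ty": 0, "tz": -0.2, "rx": 0, "ry": 0, "rz": 0},
    {"tx": 0, "ty": 0, "tz": -0.3, "rx": 0, "ry": 0, "rz": 0},
    {"tx": 0, "ty": 0, "tz": -0.4, "rx": 0, "ry": 0, "rz": 0},
    {"tx": 0, "ty": 0, "tz": -0.5, "rx": 0, "ry": 0, "rz": 0}
  ]
}}

```text
time: 7.07
position: [0.4446, 0.2601, 0.0252]
tool_rot: [0.112, 0.994, 0.0, -0.0]
ft_force: [-2.8, 3.6, 4.9]
grip_width: 0.0004
```

{"method": "send_rows", "body": {
  "deltas": [
    {"tx": 0, "ty": 0, "tz": -0.1, "rx": 0, "ry": 0, "rz": 0},
    {"tx": 0, "ty": 0, "tz": -0.2, "rx": 0, "ry": 0, "rz": 0},
    {"tx": 0, "ty": 0, "tz": -0.3, "rx": 0, "ry": 0, "rz": 0},
    {"tx": 0, "ty": 0, "tz": -0.4, "rx": 0, "ry": 0, "rz": 0},
    {"tx": 0, "ty": 0, "tz": -0.5, "rx": 0, "ry": 0, "rz": 0}
  ]
}}

```text
time: 7.48
position: [0.4443, 0.26, 0.03]
tool_rot: [0.112, 0.994, 0.0, -0.0]
ft_force: [-3.3, 5.0, 5.1]
grip_width: 0.0004
```

{"method": "send_rows", "body": {
  "deltas": [
    {"tx": 0, "ty": 0, "tz": -0.1, "rx": 0, "ry": 0, "rz": 0},
    {"tx": 0, "ty": 0, "tz": -0.2, "rx": 0, "ry": 0, "rz": 0},
    {"tx": 0, "ty": 0, "tz": -0.3, "rx": 0, "ry": 0, "rz": 0},
    {"tx": 0, "ty": 0, "tz": -0.4, "rx": 0, "ry": 0, "rz": 0},
    {"tx": 0, "ty": 0, "tz": -0.5, "rx": 0, "ry": 0, "rz": 0}
  ]
}}

```text
time: 7.9
position: [0.4442, 0.2601, 0.035]
tool_rot: [0.112, 0.994, 0.0, -0.001]
ft_force: [-2.5, 4.1, 5.4]
grip_width: 0.0004
```

{"method": "send_rows", "body": {
  "deltas": [
    {"tx": 0, "ty": 0, "tz": -0.1, "rx": 0, "ry": 0, "rz": 0},
    {"tx": 0, "ty": 0, "tz": -0.2, "rx": 0, "ry": 0, "rz": 0},
    {"tx": 0, "ty": 0, "tz": -0.3, "rx": 0, "ry": 0, "rz": 0},
    {"tx": 0, "ty": 0, "tz": -0.4, "rx": 0, "ry": 0, "rz": 0},
    {"tx": 0, "ty": 0, "tz": -0.5, "rx": 0, "ry": 0, "rz": 0}
  ]
}}

```text
time: 8.32
position: [0.4442, 0.2601, 0.04]
tool_rot: [0.112, 0.994, 0.0, -0.001]
ft_force: [-3.4, 4.5, 6.1]
grip_width: 0.0004
```

```bash
python3 st.py
```

```text
8.32 [0.4442 0.2601 0.04  ] [-3.4  4.5  6.1] w 0.0 tool x [-0.975  0.223  0.001] z [-0.001  0.001 -1.   ]
```

{"method": "send_rows", "body": {
  "deltas": [
    {"tx": 0, "ty": 0, "tz": -0.1, "rx": 0, "ry": 0, "rz": 0},
    {"tx": 0, "ty": 0, "tz": -0.2, "rx": 0, "ry": 0, "rz": 0},
    {"tx": 0, "ty": 0, "tz": -0.3, "rx": 0, "ry": 0, "rz": 0},
    {"tx": 0, "ty": 0, "tz": -0.4, "rx": 0, "ry": 0, "rz": 0},
    {"tx": 0, "ty": 0, "tz": -0.5, "rx": 0, "ry": 0, "rz": 0}
  ]
}}

```text
time: 8.73
position: [0.4445, 0.2601, 0.0451]
tool_rot: [0.112, 0.994, 0.0, -0.0]
ft_force: [-3.4, 3.9, 7.0]
grip_width: 0.0005
```

{"method": "send_rows", "body": {
  "deltas": [
    {"tx": 0, "ty": 0, "tz": -0.1, "rx": 0, "ry": 0, "rz": 0},
    {"tx": 0, "ty": 0, "tz": -0.2, "rx": 0, "ry": 0, "rz": 0},
    {"tx": 0, "ty": 0, "tz": -0.3, "rx": 0, "ry": 0, "rz": 0},
    {"tx": 0, "ty": 0, "tz": -0.4, "rx": 0, "ry": 0, "rz": 0},
    {"tx": 0, "ty": 0, "tz": -0.5, "rx": 0, "ry": 0, "rz": 0}
  ]
}}

```text
time: 9.15
position: [0.4448, 0.26, 0.0502]
tool_rot: [0.112, 0.994, 0.0, 0.0]
ft_force: [-2.8, 3.0, 5.3]
grip_width: 0.0006
```

{"method": "send_rows", "body": {
  "deltas": [
    {"tx": 0, "ty": 0, "tz": -0.05, "rx": 0, "ry": 0, "rz": 0},
    {"tx": 0, "ty": 0, "tz": -0.1, "rx": 0, "ry": 0, "rz": 0},
    {"tx": 0, "ty": 0, "tz": -0.15, "rx": 0, "ry": 0, "rz": 0},
    {"tx": 0, "ty": 0, "tz": -0.2, "rx": 0, "ry": 0, "rz": 0},
    {"tx": 0, "ty": 0, "tz": -0.25, "rx": 0, "ry": 0, "rz": 0}
  ]
}}

```text
time: 9.57
position: [0.4451, 0.2599, 0.0527]
tool_rot: [0.112, 0.994, 0.0, 0.0]
ft_force: [-2.4, 2.7, 6.5]
grip_width: 0.0005
```

{"method": "send_rows", "body": {
  "deltas": [
    {"tx": 0, "ty": 0, "tz": -0.05, "rx": 0, "ry": 0, "rz": 0},
    {"tx": 0, "ty": 0, "tz": -0.1, "rx": 0, "ry": 0, "rz": 0},
    {"tx": 0, "ty": 0, "tz": -0.15, "rx": 0, "ry": 0, "rz": 0},
    {"tx": 0, "ty": 0, "tz": -0.2, "rx": 0, "ry": 0, "rz": 0},
    {"tx": 0, "ty": 0, "tz": -0.25, "rx": 0, "ry": 0, "rz": 0}
  ]
}}

```text
time: 9.98
position: [0.4454, 0.2599, 0.0553]
tool_rot: [0.112, 0.994, 0.0, 0.001]
ft_force: [-2.3, 2.8, 6.7]
grip_width: 0.0004
```

{"method": "send_rows", "body": {
  "deltas": [
    {"tx": 0, "ty": 0, "tz": -0.05, "rx": 0, "ry": 0, "rz": 0},
    {"tx": 0, "ty": 0, "tz": -0.1, "rx": 0, "ry": 0, "rz": 0},
    {"tx": 0, "ty": 0, "tz": -0.15, "rx": 0, "ry": 0, "rz": 0},
    {"tx": 0, "ty": 0, "tz": -0.2, "rx": 0, "ry": 0, "rz": 0},
    {"tx": 0, "ty": 0, "tz": -0.25, "rx": 0, "ry": 0, "rz": 0}
  ]
}}

```text
time: 10.4
position: [0.4457, 0.2598, 0.0578]
tool_rot: [0.112, 0.994, 0.001, 0.001]
ft_force: [-1.0, 1.7, 5.1]
grip_width: 0.0008
```

```bash
python3 st.py
```

```text
10.4 [0.4457 0.2598 0.0578] [-1.   1.7  5.1] w 0.001 tool x [-0.975  0.223 -0.002] z [ 0.002  0.001 -1.   ]
```

{"method": "send_rows", "body": {
  "deltas": [
    {"tx": 0, "ty": 0, "tz": -0.05, "rx": 0, "ry": 0, "rz": 0},
    {"tx": 0, "ty": 0, "tz": -0.1, "rx": 0, "ry": 0, "rz": 0},
    {"tx": 0, "ty": 0, "tz": -0.15, "rx": 0, "ry": 0, "rz": 0},
    {"tx": 0, "ty": 0, "tz": -0.2, "rx": 0, "ry": 0, "rz": 0},
    {"tx": 0, "ty": 0, "tz": -0.25, "rx": 0, "ry": 0, "rz": 0}
  ]
}}

```text
time: 10.82
position: [0.4451, 0.2592, 0.0594]
tool_rot: [0.112, 0.994, -0.0, 0.0]
ft_force: [-0.5, 0.3, -0.3]
grip_width: 0.0006
```

{"method": "send_rows", "body": {
  "deltas": [
    {"tx": 0, "ty": 0, "tz": -0.05, "rx": 0, "ry": 0, "rz": 0},
    {"tx": 0, "ty": 0, "tz": -0.1, "rx": 0, "ry": 0, "rz": 0},
    {"tx": 0, "ty": 0, "tz": -0.15, "rx": 0, "ry": 0, "rz": 0},
    {"tx": 0, "ty": 0, "tz": -0.2, "rx": 0, "ry": 0, "rz": 0},
    {"tx": 0, "ty": 0, "tz": -0.25, "rx": 0, "ry": 0, "rz": 0}
  ]
}}

```text
time: 11.23
position: [0.445, 0.2594, 0.0621]
tool_rot: [0.112, 0.994, -0.0, -0.0]
ft_force: [0.1, 0.1, -0.5]
grip_width: 0.0007
```

```bash
python3 st.py
```

```text
11.23 [0.445  0.2594 0.0621] [ 0.1  0.1 -0.5] w 0.001 tool x [-0.975  0.223  0.   ] z [-0. -0. -1.]
```

The fingers came off the plate cleanly and the force is zero. I'll rise straight up, away from the bin, and look.

{"method": "send_rows", "body": {
  "deltas": [
    {"tx": 0, "ty": 0, "tz": -1, "rx": 0, "ry": 0, "rz": 0},
    {"tx": 0, "ty": 0, "tz": -3.5, "rx": 0, "ry": 0, "rz": 0},
    {"tx": 0, "ty": 0, "tz": -6.5, "rx": 0, "ry": 0, "rz": 0},
    {"tx": 0, "ty": 0, "tz": -9.5, "rx": 0, "ry": 0, "rz": 0},
    {"tx": 0, "ty": 0, "tz": -12, "rx": 0, "ry": 0, "rz": 0}
  ]
}}

```text
time: 11.65
position: [0.4451, 0.2595, 0.1846]
tool_rot: [0.112, 0.994, 0.0, 0.001]
ft_force: [0.2, -0.1, -0.3]
grip_width: 0.0006
```

{"method": "send_rows", "body": {
  "deltas": [
    {"tx": 0, "ty": 0, "tz": -1, "rx": 0, "ry": 0, "rz": 0},
    {"tx": 0, "ty": 0, "tz": -1, "rx": 0, "ry": 0, "rz": 0},
    {"tx": 0, "ty": 0, "tz": -1, "rx": 0, "ry": 0, "rz": 0},
    {"tx": 0, "ty": 0, "tz": -1, "rx": 0, "ry": 0, "rz": 0},
    {"tx": 0, "ty": 0, "tz": -1, "rx": 0, "ry": 0, "rz": 0}
  ]
}}

```text
time: 12.07
position: [0.4438, 0.259, 0.1904]
tool_rot: [0.112, 0.994, -0.001, -0.002]
ft_force: [0.4, 0.8, 0.8]
grip_width: 0.0003
```

```bash
python3 - <<'E'
from m import *
c,W=cloud("scene"); cv2.imwrite("pics/scene4.png",c["color"][:,:,::-1])
d=robot.tip_of("round_bin_plate","scene")[0]; print(d["p"],world(c,d["xy"]))
c,W=cloud("top")
q=W[(W[:,0]>.5)&(W[:,0]<.75)&(W[:,1]>.1)&(W[:,1]<.33)]; print("round lid max z",np.nanmax(q[:,2]))
q=W[(W[:,0]>.5)&(W[:,0]<.75)&(W[:,1]>-.35)&(W[:,1]<-.08)]; print("square lid max z",np.nanmax(q[:,2]))
E
python3 st.py
```

```text
0.82 [0.43096901 0.25107937 0.05882758]
round lid max z 0.5092472722705668
square lid max z 0.18145442323985703
12.22 [0.4443 0.2592 0.1908] [ 0.7 -0.4  0.6] w -0.0 tool x [-0.975  0.223  0.002] z [-0.003 -0.001 -1.   ]
```

View pics/scene4.png

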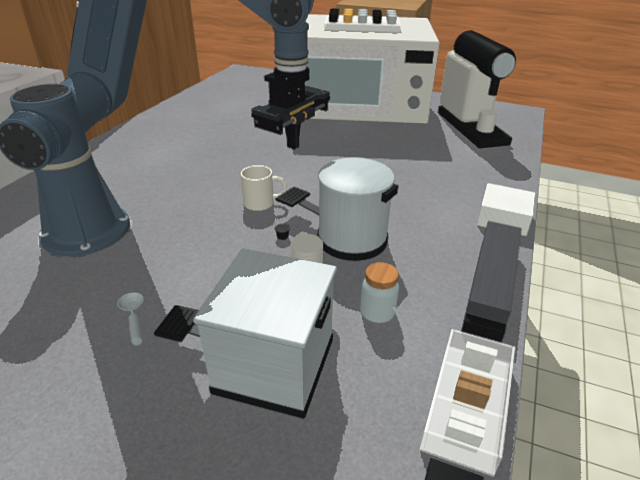

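The scene picture shows the round lid shut at (357,178), the plate back up at (293,197), the square bin shut and the mug unmoved. The 0.509 m reading looks like a part of the arm or a stray pixel, so I'll check it before handing in.

Run:
```python
from m import *
for n in ("scene","top"):
    c,W=cloud(n)
    m=(W[:,0]>.5)&(W[:,0]<.75)&(W[:,1]>.1)&(W[:,1]<.33)&(W[:,2]>.15)
    q=W[m]; print(n,np.percentile(q[:,2],[5,50,95,99]),(q[:,2]>.195).sum(),len(q))
    b=q[q[:,2]>.195]
    if len(b): print(b.min(0),b.max(0))
    L=q[q[:,2]<.195]; print(cv2.minEnclosingCircle((L[:,:2]*1000).astype(np.float32)))
```

```text
scene [0.15459335 0.17986251 0.18500688 0.18596753] 0 2959
((617.0817260742188, 217.75567626953125), 88.15208435058594)
top [0.17252454 0.18064577 0.18410661 0.18584317] 55 7844
[0.50000878 0.21686175 0.29086485] [0.5024065  0.32945181 0.51027286]
((619.8076782226562, 219.36317443847656), 88.32313537597656)
```

The high points all lie at x≈0.50, which is the arm and gripper. The lid's height and circle match the start, so it is shut.

```bash
python3 -c "
from rig import robot
print(robot.hand_in())"
```

```text
the job is handed in; nothing more can be done
None
```

I pressed the round bin's pedal to its stop, held the lid open for about 3 s, eased it shut over about 4 s, and handed the job in at about 12.3 s.

- **Opening:** I used the closed fingers. The force rose from about 7 N to 25–27 N at the stop and stayed at 19–27 N throughout the hold. A plane fit put the lid at about 1.17 rad. The fit is approximate because the lid is domed, and the stop force also says the pedal was fully down.
- **Closing:** I let the pedal up at 12 mm/s, then 6 mm/s for the last part. The fingers stayed in contact until the plate reached its rest height.
- **Last checks:**
  - The round lid's height and outline match the start.
  - The plate is back at about 59 mm.
  - The square bin is shut and the mug has not moved.
  - The arm is clear at a height of 0.19 m, with no force on it.
- **Odd reading:** One check gave 0.51 m as the round lid's highest point. Those points all lay at x of about 0.50 m, next to the arm and gripper, and the scene camera showed none above the lid.

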